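# Open a tight screw-top jar in the worktop brace

### The job

Pull the jar with the red lid out of the grey snap-in rack by its lid, and set it fully down in the square pocket of the oak brace, which keeps it from turning. There unscrew the tight red lid (counter-clockwise from above, more than a quarter turn) until its threads let go, lift it clear, and finish while still holding it level just above the mouth of the jar, with the jar left fully down in the brace. Leave the white-lidded jar, the mug, the bowl and the pepper mill where they are.

Things in the scene. Friction and masses are not known exactly. Their poses are not given: they have to be found in the camera images.
- jar: Amber square jar, 0.35 kg. Origin: centre of its underside, z up. From the bottom: round foot 49 mm wide, 14 mm high, with a bead that snaps into the rack; square body 58 x 58 mm (sides along its x and y; 52 x 52 mm below 20 mm) up to 84 mm; sloping shoulder; round neck 47 mm wide. In the rack it stands at any yaw, underside 10 mm above the worktop.
- jar_mouth (a point): Centre of the jar's mouth, 108 mm above its underside, axes as the jar. Two thread ramps on the neck begin at the jar's +x and -x, with gaps between them; the jar may be carried by its tight lid.
- lid: Round red metal screw lid, 64 mm wide, 22 mm high, 150 g; white bar 44 x 4 mm on its top along its x. Origin: centre of its lower rim, z up. Screwed tight, its rim is 93 mm above the jar's underside (the jar's shoulder 4 mm lower), its yaw 0 to 0.35 rad counter-clockwise of the jar's. Two lugs hold it under the threads; a sprung seal pushes it up with about 25 N; turning takes about 0.5 to 1 N m.
- lid_top (a point): Centre of the lid's top, 22 mm above its rim, 125 mm above the worktop in rack and brace alike. Turned counter-clockwise the lid rises up to 4 mm and is free when its yaw is 1.8 to 2.6 rad counter-clockwise of the jar's (1.45 to 1.8 rad of turning); then it lifts straight off, lugs clear of the threads after 15 mm. A stop ends the turn at 2.65 rad.
- rack: Fixed grey snap-in rack, 100 (x) x 250 (y) x 24 mm high, origin at the centre of its underside. Two round sockets 53 mm wide at its y = -60 and +60 mm; the red-lidded jar is in either, the white-lidded in the other. Sprung nubs hold a jar's foot until pulled straight up (10 to 20 N in all; 8 mm of lift frees it, 16 mm clears the rack). A jar spins in its socket.
- brace: Oak brace block screwed to the worktop, 100 x 100 x 58 mm high (foot plate 150 mm along its x), origin at the centre of its underside. In its top a square pocket 62 x 62 mm, sides along its x and y, 48 mm deep, with a 7 mm chamfer at its mouth. The jar fits in four yaws (with play of about 0.07 rad); fully down, its underside is on the pocket's floor.
- brace_floor (a point): Centre of the pocket's floor in the brace, 10 mm above the worktop, axes as the brace.
- jar2: White-lidded jar of the same size and shape as the other (the lid is part of it), in the rack's other socket; to be left alone. Origin: centre of its underside.
- mug: Blue mug, 76 mm wide and 90 mm high, handle at its +y; to be left alone. Origin: centre of its underside.
- bowl: White bowl, 130 mm wide and 50 mm high; to be left alone. Origin: centre of its underside.
- mill: Dark wooden pepper mill, 54 mm wide and 140 mm high; to be left alone. Origin: centre of its underside.
There are look-alikes about, which are no part of the job. There is more than one size of the lid; the one meant has the size given above.

How it is judged (in metres and radians):
On the way, in this order (a step that is already met when the one before it is completed fails the run):
1. the jar is pulled out of the rack, lid on (height (world z) of jar above 0.03 m and z of lid in the frame of jar below 0.102 m), for 0.2 s.
2. the jar stands fully down in the brace, lid still screwed on (horizontal distance between jar and brace_floor below 0.006 m and height (world z) of jar below 0.014 m and angle between jar's own z axis and vertical below 0.08 rad and z of lid in the frame of jar below 0.102 m), for 0.2 s.
3. the lid is unscrewed and lifted clear of the threads, the jar still down in the brace (z of lid in the frame of jar above 0.107 m and height (world z) of jar below 0.014 m and horizontal distance between jar and brace_floor below 0.006 m), for 0.1 s.
At the end, for the whole second after the job is handed in: The jar is upright and fully down in the brace (within 6 mm of centre, 4 mm of its floor); only the fingers hold the lid: still, level within 0.2 rad, touching neither jar nor brace, within 20 mm of the jar's axis, its rim 3 to 62 mm above the mouth (horizontal distance between jar and brace_floor below 0.006 m and height (world z) of jar below 0.014 m and angle between jar's own z axis and vertical below 0.08 rad and z of lid in the frame of jar between 0.111 and 0.17 m and horizontal distance between lid and jar below 0.02 m and angle between lid's own z axis and vertical below 0.2 rad and contact force between lid and the fingers above 2 N and contact force between lid and jar below 0.2 N and contact force between lid and brace below 0.2 N and linear speed of each of lid, jar below 0.03 m/s); the arm keeps its last pose, push and grip.
It fails at once if the lid comes off while the jar is not in the brace (z of lid in the frame of jar above 0.107 m and (horizontal distance between jar and brace_floor above 0.01 m or height (world z) of jar above 0.025 m)).
It fails at once if the white-lidded jar is moved (distance of jar2 from where it was at the start of the episode above 0.015 m).
It fails at once if the mug is moved (distance of mug from where it was at the start of the episode above 0.02 m).
It fails at once if the bowl is moved (distance of bowl from where it was at the start of the episode above 0.02 m).
It fails at once if the pepper mill is moved (distance of mill from where it was at the start of the episode above 0.02 m).
It also fails if it takes over 58 s, if anything falls off the work surface, if the arm or the gripper's body presses on something with over 40 N, if the wrist force passes 120 N, or if a joint passes its speed limit or range.

### The arm

A 6-joint arm with a two-finger parallel gripper is mounted at the origin on the work surface. World frame = base frame: x ahead of the robot, y to its left, z up, the work surface at z = 0. Lengths are in m, angles in degrees, forces in N, time in s.
With the tool pointing down it reaches from about 0.275 to 0.725 m from the base axis. Payload 15.9 kg.
Tool frame: the origin (TCP) lies midway between the tips of the shut fingers; the grasp point (between the pads) lies 19 mm behind it (bot.tcp_to_grasp is the distance from the TCP to the grasp point, in m); y points along the fingers, x is the direction in which the jaws open and shut, and the axes are right-handed (so a half turn about y gives the same grasp; the last joint's range is limited). The gripper opens to 85 mm and grips with 20 to 120 N. Pads are 22 mm wide; open, the fingers measure 114 mm over their backs; the gripper's body (76 mm by 85 mm) begins 54 mm behind the grasp point. The pads swing forward as they close: fully open they stand 13 mm farther back than shut.
Start: joints at [70.875, 12.198, -1.971, 75.831, 0, 90], TCP at [0.164, 0.472, 0.231] pointing down, gripper open.
Joint ranges: [-170.91, 170.91], [-42.67, 98.43], [-65.05, 77.54], [-120.47, 116.71], [-90, 82.35], [-180, 180]. Speed limits (degrees/s): [108.29, 108.29, 136.94, 147.25, 180, 180].

### API

Orientations are given as [roll, pitch, yaw] about the fixed x, y, z axes, in that order (R = Rz(yaw) Ry(pitch) Rx(roll)).
In Python, from plant import bot gives the robot as it stands.
- The arm moves only by the tool step_arm, never from a script. Its arguments are lists of equal length, an entry for each row: "travel": the shift along the tool's x, y, z in cm, a list of three; "twist": the turn, a rotation vector about the tool's x, y, z in degrees, a list of three; "claw": the finger opening in cm, from 0 to 8.54. A call has 1 to 20 rows; each row is the pose to reach, as a shift and turn from the pose measured when the call began, along the tool's axes at that moment; what a row does not reach only later rows make up. A row lasts 1/8 s, in which the tool goes at most 62.5 mm and 10.7 degrees, less where a joint would pass 70% of its speed; a pose out of reach is approached as far as the arm can. A call with a gripper value outside its range is refused whole. The fingers move at their own pace and stop on an object; "squeeze" is the grip in N (left out, the last holds). Time passes only in rows, so rows that repeat a pose let the fingers close. It gives the time, the measured TCP pose, the force and the opening at its end, in the units of the state.
- bot.observe(): the state, without advancing time (a new reading comes with each control period).
- bot.camera(name): name is "scene" or "top"; returns (picture, depth): 384x512x3 uint8, red, green, blue; 384x512 float32, m along the optical axis (not along the pixel's ray), 0 where there is no reading.
- bot.camera_info(name): a dict with "mtx" (3x3 intrinsics, pixels), "k1" (the pictures are not rectified: a ray, as slopes to the right and down, at radius r is drawn at 1 + k1 r^2 times it, then the intrinsics apply), "camera_from_world" (4x4, takes a point from world to camera coordinates). Camera axes: x right, y down, z forward; pixel columns grow to the right and rows downward; lengths in m; the calibration is good to about 2 mm. A picture is of the moment at which its call begins. camera_info takes no time and is no camera call.
- bot.job_done(): hands the job in, once; it reports no verdict.
The state is a dict: "clock": time; "q": joint angles; "qd": joint speeds; "tau": joint torques, N m; "eef_pos": TCP position; "eef_rot": TCP orientation; "ft_force": force on the tool from outside, world axes, zero at the start; "torque": the same for the moment, N m; "opening": finger opening in m.
Only numpy, scipy, OpenCV 4.12 (cv2) and the standard library are available. Lean on these libraries where they do the work, as an engineer would, in place of code of your own. Each camera call takes 0.05 s, during which the arm holds its last target. There are 200 camera calls.

## Working session

There is one attempt and no reset: what is moved stays moved. The work goes in short steps, Python scripts to look and compute and a tool call to move; the robot and the scene stay as the last step left them, time stands still between calls to the robot, and variables do not carry over. Pictures are saved under pics/ and viewed, on a budget of 10 in all, crops included, one or two more only if the job needs it, and the job is handed in when it is done.

Besides the shell and the picture viewer there is one more tool, called after "Call:" as a command line: name --argument value ..., lists and objects as JSON in quotes. step_arm: Moves the arm, as the interface text tells. Its arguments: {"type":"object","properties":{"travel":{"type":"array","items":{"type":"array","items":{"type":"number"}}},"twist":{"type":"array","items":{"type":"array","items":{"type":"number"}}},"claw":{"type":"array","items":{"type":"number"}},"squeeze":{"type":"number"}},"required":["travel","twist","claw"]}

```bash
ls; mkdir -p pics; cat > h.py <<'E'
import numpy as np, cv2
from plant import bot
from scipy.spatial.transform import Rotation as R
def shot(name,f=None):
    im,d=bot.camera(name)
    if f: cv2.imwrite('pics/'+f,im[:,:,::-1])
    return im,d
def rays(name,uv):
    i=bot.camera_info(name);K=np.array(i['mtx'],float);k=i['k1']
    uv=np.atleast_2d(uv).astype(float)
    p=cv2.undistortPoints(uv.reshape(-1,1,2),K,np.array([k,0,0,0,0.])).reshape(-1,2)
    T=np.array(i['camera_from_world']);Rm=T[:3,:3];c=-Rm.T@T[:3,3]
    return c,np.c_[p,np.ones(len(p))]@Rm
def plane(name,uv,z):
    c,d=rays(name,uv); return c+d*((z-c[2])/d[:,2])[:,None]
def cloud(name,depth):
    v,u=np.mgrid[:depth.shape[0],:depth.shape[1]]
    c,d=rays(name,np.c_[u.ravel(),v.ravel()])
    return (c+d*depth.ravel()[:,None]).reshape(*depth.shape,3)
E
python3 - <<'E'
from h import *
for n in('scene','top'):
    im,d=shot(n,n+'0.png'); np.savez('/tmp/'+n,im=im,d=d)
    i=bot.camera_info(n);print(n,i['k1'],rays(n,[256,192]))
print(bot.observe(),bot.tcp_to_grasp)
E
```

```text
pics
scene -0.10334370102676997 (array([ 1.09988168, -0.36677367,  0.73149275]), array([[-0.63579219,  0.32560862, -0.69998176]]))
top 0.026697557151632263 (array([ 0.33315589, -0.07297246,  1.01497131]), array([[ 0.20269596, -0.03299284, -0.97876199]]))
{'clock': 0.1, 'q': array([ 7.08737964e+01,  1.22199334e+01, -2.00355319e+00,  7.58307642e+01,
        7.60984749e-05,  9.00014187e+01]), 'qd': array([-0.00886229, -0.0814297 ,  0.11278088, -0.05353388, -0.06544518,
       -0.01113227]), 'tau': array([ 3.04007481e-03, -6.87247252e+01,  4.87807024e+01,  1.22028531e-02,
        2.53029084e-04, -2.55043994e-05]), 'eef_pos': array([0.16372802, 0.47212117, 0.23089109]), 'eef_rot': array([-8.99999252e+01,  5.42508346e-02,  7.08723777e+01]), 'ft_force': array([-1.01109527,  0.11285641, -0.1589054 ]), 'torque': array([ 0.04853545, -0.03334855, -0.00737814]), 'opening': 0.08538721212596599} 0.0187
```

View pics/top0.png

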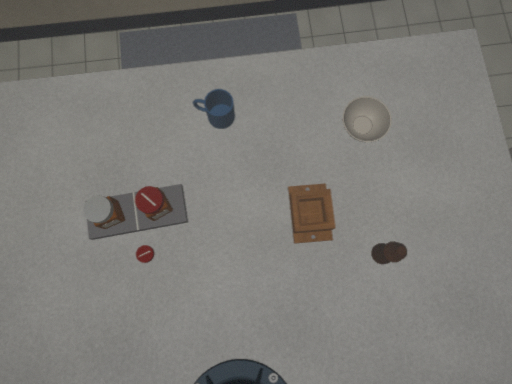

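View pics/scene0.png

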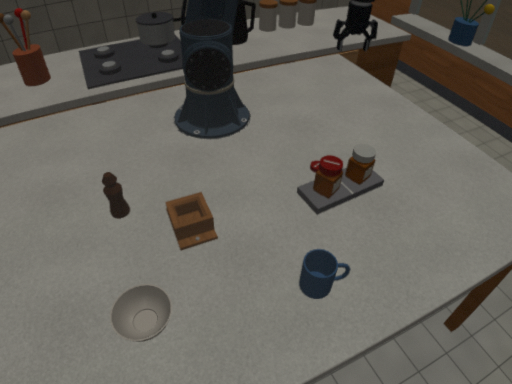

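The top view shows the red-lidded jar at px (150,200) in the rack and the white-lidded jar at (100,210). The small look-alike lid is at (145,254), the brace pocket at (312,212), the mill at (390,252), the mug at (220,109) and the bowl at (366,119). The scene view agrees with this.

```bash
python3 - <<'E'
from h import *
for n in('top','scene'):
    z=np.load(f'/tmp/{n}.npz');im,d=z['im'],z['d'];P=cloud(n,d)
    i=im.astype(int)
    m=((i[...,0]>90)&(i[...,1]<50)&(i[...,2]<60)).astype(np.uint8)
    m=cv2.morphologyEx(m,cv2.MORPH_CLOSE,np.ones((5,5)))
    nc,l,s,c=cv2.connectedComponentsWithStats(m)
    for k in range(1,nc):
        if s[k,4]>40:
            q=P[l==k]; print(n,'red',s[k],c[k],plane(n,c[k],.125).round(4),'med',np.median(q,0).round(4),'z95',np.percentile(q[:,2],95).round(4))
            hi=q[q[:,2]>.118]
            if len(hi)>30: print('  top pts mean',hi.mean(0).round(4),hi.min(0).round(3),hi.max(0).round(3))
    if n=='top':
        # lid bar
        lm=(cv2.circle(np.zeros((384,512),np.uint8),(150,200),13,1,-1)>0)&(i[...,1]>85)
        v,u=np.nonzero(lm); pts=plane(n,np.c_[u,v],.125)[:,:2]
        C=np.cov(pts.T);w,V=np.linalg.eigh(C);print('bar',len(pts),pts.mean(0),np.degrees(np.arctan2(V[1,1],V[0,1])),np.sqrt(w))
        # brace top by height
        for nm,(u0,v0,u1,v1),zl,zh,zz in(('brace',(280,175,345,250),.05,.066,.058),('rack',(75,175,200,250),.016,.032,.024)):
            mm=np.zeros((384,512),np.uint8);mm[v0:v1,u0:u1]=((P[...,2]>zl)&(P[...,2]<zh))[v0:v1,u0:u1]
            cs,_=cv2.findContours(mm,cv2.RETR_CCOMP,cv2.CHAIN_APPROX_NONE)
            for cc in cs:
                if cv2.contourArea(cc)<150: continue
                pp=plane(n,cc.reshape(-1,2),zz)[:,:2].astype(np.float32)
                print(nm,cv2.contourArea(cc),cv2.minAreaRect(pp*1000))
        for nm,(u,v) in dict(white=(100,210),floor=(312,212),tbl=(250,300)).items(): print(nm,P[v,u].round(4))
    np.save(f'/tmp/{n}P',P)
i=bot.camera_info('top');T=np.array(i['camera_from_world']);p=T@[.164,.472,.231,1];print(np.array(i['mtx'])@(p[:3]/p[2]))
c0=np.load('/tmp/top.npz')['im']
cr=cv2.resize(c0[165:270,75:205],None,fx=4,fy=4,interpolation=cv2.INTER_CUBIC)
c2=cv2.resize(c0[170:255,280:345],None,fx=4,fy=4,interpolation=cv2.INTER_CUBIC)
o=np.zeros((420,800,3),np.uint8);o[:,:520]=cr;o[:340,520:780]=c2
cv2.imwrite('pics/crop1.png',o[:,:,::-1])
E
```

```text
top red [136 187  26  26 511] [148.40900196 199.39530333] [[0.5309 0.1477 0.125 ]] med [0.5306 0.1474 0.1262] z95 0.1288
  top pts mean [0.5303 0.147  0.1279] [ 0.333 -0.073  0.121] [0.56  0.177 1.015]
top red [137 246  16  16 195] [144.44102564 253.53333333] [[0.4077 0.1647 0.125 ]] med [0.4169 0.1936 0.0152] z95 0.0178
bar 46 [0.53188792 0.14845222] -136.96212167265955 [0.00160829 0.01316179]
brace 1538.0 ((469.46942138671875, -239.9771728515625), (100.60011291503906, 100.479736328125), 87.7529525756836)
brace 660.0 ((469.4478454589844, -239.37525939941406), (70.67391204833984, 68.4967041015625), 86.81514739990234)
rack 1828.0 ((527.7694702148438, 207.56092834472656), (101.28777313232422, 249.31687927246094), 3.4105641841888428)
white [0.5199 0.2602 0.1242]
floor [ 0.4705 -0.2454  0.009 ]
tbl [ 0.2702 -0.0576  0.0003]
scene red [320 156  23   9  75] [332.05333333 160.66666667] [[0.5276 0.1548 0.125 ]] med [0.5289 0.153  0.1255] z95 0.1269
  top pts mean [0.5281 0.1543 0.1255] [0.502 0.126 0.123] [0.546 0.177 0.128]
[-28.57918079 403.67953016   1.        ]
```

View pics/crop1.png

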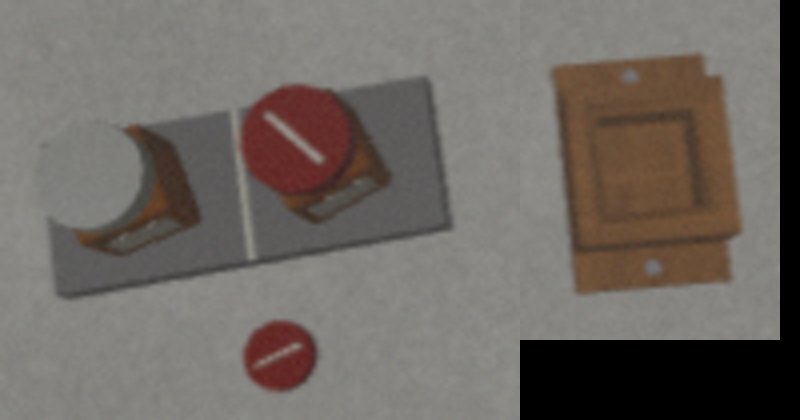

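The lid at (0.531, 0.148) agrees with the rack's y=-60 socket, predicted at (0.531, 0.148), and the rack and brace sizes match theirs. Next I need the jar's own yaw, and a test move to learn which way the wrist turns.

```bash
python3 - <<'E'
from h import *
c=np.array([.5311,.1477])
for n in('top','scene'):
    P=np.load(f'/tmp/{n}P.npy');im=np.load(f'/tmp/{n}.npz')['im'].astype(int)
    r=np.hypot(*(P[...,:2]-c).transpose(2,0,1))
    m=(r<.05)&(P[...,2]>.036)&(P[...,2]<.09)
    q=P[m];print(n,len(q))
    v,u=np.nonzero(m)
    d=(q[:,:2]-c)*1000
    print(np.c_[u,v,d.round(1),q[:,2]*1000].round(0).astype(int)[::max(1,len(q)//45)].tolist())
s=np.load('/tmp/scene.npz')['im'];t=np.load('/tmp/top.npz')['im']
a=cv2.resize(s[145:205,305:365],(480,480),interpolation=cv2.INTER_CUBIC)
b=cv2.resize(t[180:228,132:180],(320,320),interpolation=cv2.INTER_CUBIC)
o=np.zeros((480,800,3),np.uint8);o[:,:480]=a;o[:320,480:]=b
cv2.imwrite('pics/crop2.png',o[:,:,::-1])
E
```

```text
top 175
[[157, 187, 36, -13, 87], [159, 190, 28, -18, 90], [161, 191, 31, -17, 62], [162, 193, 26, -19, 63], [163, 194, 25, -20, 54], [163, 196, 15, -24, 77], [165, 197, 19, -22, 44], [166, 198, 18, -23, 36], [166, 199, 13, -25, 47], [167, 200, 12, -25, 38], [167, 201, 7, -27, 49], [168, 202, 6, -28, 41], [168, 203, 1, -30, 51], [169, 204, 0, -30, 43], [168, 206, -12, -35, 80], [167, 207, -16, -34, 87], [170, 207, -11, -36, 59], [166, 208, -17, -30, 81], [169, 208, -14, -34, 63], [161, 209, -20, -20, 89], [165, 209, -19, -27, 79], [168, 209, -17, -31, 64], [171, 209, -14, -35, 44], [163, 210, -20, -22, 78], [166, 210, -19, -26, 65], [169, 210, -17, -30, 49], [160, 211, -23, -16, 85], [163, 211, -22, -20, 71], [166, 211, -20, -25, 57], [169, 211, -18, -28, 39], [160, 212, -24, -14, 78], [163, 212, -23, -19, 66], [166, 212, -20, -22, 47], [155, 213, -27, -4, 89], [158, 213, -26, -9, 78], [161, 213, -25, -14, 66], [164, 213, -23, -18, 49], [154, 214, -30, -2, 89], [157, 214, -28, -7, 78], [160, 214, -26, -10, 61], [163, 214, -25, -14, 46], [153, 215, -31, 2, 85], [156, 215, -30, -3, 72]
[... 890 characters left out ...]
3, 85], [314, 184, -10, -36, 50], [322, 184, 13, -26, 66], [330, 184, 35, -18, 81], [338, 184, 24, 22, 56], [320, 185, 8, -28, 58], [328, 185, 30, -19, 73], [336, 185, 29, 10, 61], [317, 186, 0, -31, 49], [325, 186, 23, -23, 66], [333, 186, 36, -7, 70], [314, 187, -7, -36, 41], [322, 187, 15, -26, 56], [330, 187, 36, -16, 70], [338, 187, 21, 27, 40], [321, 188, 11, -25, 48], [329, 188, 34, -17, 65], [337, 188, 24, 22, 40], [323, 189, 20, -25, 52], [331, 189, 39, -14, 64], [321, 190, 14, -26, 44], [329, 190, 34, -16, 57], [321, 191, 13, -25, 39], [329, 191, 34, -15, 52], [323, 192, 20, -23, 39], [332, 192, 37, -6, 48], [328, 193, 34, -17, 46], [327, 194, 32, -18, 41], [330, 195, 40, -13, 42]]
```

View pics/crop2.png

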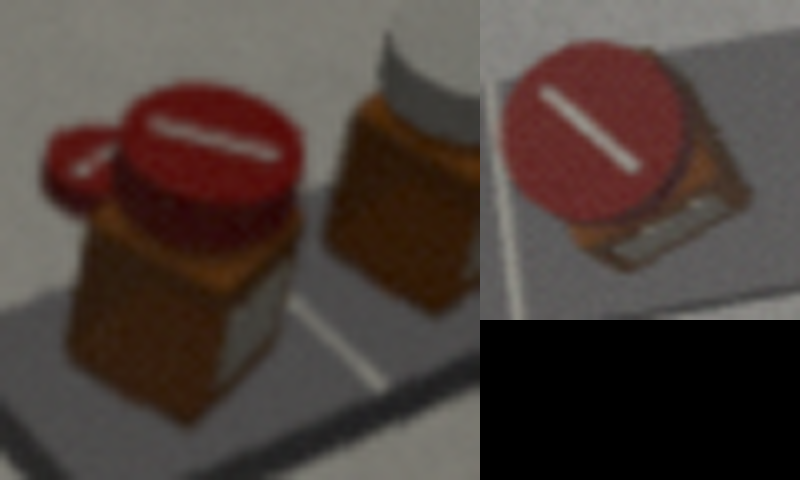

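Call:
step_arm --travel '[[0,0,0]]' --twist '[[0,10,0]]' --claw '[8.54]'

```text
clock: 0.22
eef_pos: [0.1637, 0.4719, 0.2306]
eef_rot: [-90.0, 0.1, 60.7]
ft_force: [0.1, 0.2, -0.7]
opening: 0.0855
```

```bash
python3 -c "
from plant import bot;s=bot.observe();print(s['q'].round(2),s['eef_rot'])"
```

```text
[ 70.87  12.24  -2.03  75.83  -0.   100.17] [-90.01890443   0.09445198  60.70768644]
```

Wrist: yaw = q1+90−q6. I'll fit the faces for the jar yaw and work out the approach shift.

```bash
cat >> h.py <<'E'
def to(x,y,z,yaw):
    s=bot.observe();Rm=R.from_euler('xyz',s['eef_rot'],degrees=True)
    t=Rm.inv().apply(np.array([x,y,z])-s['eef_pos'])*100
    w=(Rm.inv()*R.from_euler('xyz',[-90,0,yaw],degrees=True)).as_rotvec(degrees=True)
    print('travel cm',t.round(2),'twist',w.round(1),'| z',s['eef_pos'].round(4),s['eef_rot'].round(2),s['q'].round(1),s['opening'].round(4),s['ft_force'].round(1),s['torque'].round(2))
E
python3 - <<'E'
from h import *
c=np.array([.5311,.1477]);a=np.radians(23.5)
for n in('top','scene'):
    P=np.load(f'/tmp/{n}P.npy')
    q=P[(np.hypot(*(P[...,:2]-c).transpose(2,0,1))<.05)&(P[...,2]>.036)&(P[...,2]<.09)]
    d=(q[:,:2]-c)*1000; e=d@np.array([[np.cos(a),-np.sin(a)],[np.sin(a),np.cos(a)]])
    for nm,k,s in(('-x',0,-1),('-y',1,-1),('+x',0,1)):
        f=e[(np.abs(e[:,k]*s-29)<4.5)&(np.abs(e[:,1-k])<25)]
        if len(f)>25:
            L=cv2.fitLine(f.astype(np.float32),cv2.DIST_HUBER,0,.01,.01).ravel()
            ang=np.degrees(np.arctan2(L[1],L[0])); print(n,nm,len(f),'yaw',(23.5+ang+45)%90-45,'dist',np.median(f[:,k]))
to(.5311,.1477,.18,23.5)
E
```

```text
top -x 115 yaw 23.821205 dist -27.82697509127778
top -y 46 yaw 23.659546 dist -27.951677755447733
scene -y 238 yaw 23.18145 dist -28.97443906616639
scene +x 96 yaw 26.35424 dist 30.65808197935342Traceback (most recent call last):
  File "<stdin>", line 12, in <module>
  File "h.py", line 24, in to
    print('travel cm',t.round(2),'twist',w.round(1),'| z',s['eef_pos'].round(4),s['eef_rot'].round(2),s['q'].round(1),s['opening'].round(4),s['ft_force'].round(1),s['torque'].round(2))
                                                                                                                      ^^^^^^^^^^^^^^^^^^
AttributeError: 'float' object has no attribute 'round'
```

```bash
sed -i "s/s\['opening'\].round(4)/round(s['opening'],4)/" h.py; python3 -c "
from h import *
to(.5311,.1477,.18,24)"
```

```text
travel cm [-10.29   5.09 -47.91] twist [ 0.  36.7 -0.1] | z [0.1637 0.4719 0.2306] [-9.002e+01  9.000e-02  6.071e+01] [ 70.9  12.2  -2.   75.8  -0.  100.2] 0.0855 [ 0.1  0.2 -0.7] [ 0.02 -0.02 -0.05]
```

Call:
step_arm --travel '[[-1,0,-5],[-2,0,-10],[-3,0,-15],[-4.5,0,-20],[-5.5,0,-25],[-6.5,1,-30],[-7.5,2,-35],[-9,3,-41],[-10,4,-46],[-10.3,5,-47.9],[-10.3,5,-47.9],[-10.3,5,-47.9]]' --twist '[[0,4,0],[0,8,0],[0,12,0],[0,16,0],[0,20,0],[0,24,0],[0,28,0],[0,32,0],[0,35,0],[0,36.7,0],[0,36.7,0],[0,36.7,0]]' --claw '[8.54,8.54,8.54,8.54,8.54,8.54,8.54,8.54,8.54,8.54,8.54,8.54]' --squeeze 110

```text
clock: 1.72
eef_pos: [0.5303, 0.1485, 0.1811]
eef_rot: [-90.1, 0.1, 24.1]
ft_force: [0.2, 0.1, -0.4]
opening: 0.0853
```

```bash
python3 -c "
from h import *
to(.5311,.1477,.093,24)"
```

```text
travel cm [ 0.05  8.81 -0.1 ] twist [ 0.1  0.1 -0.1] | z [0.5303 0.1485 0.1811] [-9.005e+01  8.000e-02  2.409e+01] [15.7 19.  -0.2 70.9 -0.1 81.6] 0.0853 [ 0.2  0.1 -0.4] [ 0.    0.03 -0.03]
```

Call:
step_arm --travel '[[0,2,-0.1],[0,4,-0.1],[0,6,-0.1],[0,7.5,-0.1],[0,8.5,-0.1],[0,8.8,-0.1],[0,8.8,-0.1],[0,8.8,-0.1],[0,8.8,-0.1],[0,8.8,-0.1],[0,8.8,-0.1],[0,8.8,-0.1],[0,8.8,-0.1],[0,8.8,-0.1]]' --twist '[[0,0,0],[0,0,0],[0,0,0],[0,0,0],[0,0,0],[0,0,0],[0,0,0],[0,0,0],[0,0,0],[0,0,0],[0,0,0],[0,0,0],[0,0,0],[0,0,0]]' --claw '[8.54,8.54,8.54,8.54,8.54,8.54,8.54,8.54,5.5,5.5,5.5,5.5,5.5,5.5]' --squeeze 110

```text
clock: 3.48
eef_pos: [0.5315, 0.1477, 0.0942]
eef_rot: [-90.1, -0.1, 24.1]
ft_force: [0.6, 0.2, 9.8]
opening: 0.0622
```

```bash
python3 -c "
from h import *
to(.5311,.1477,.093,24); shot('scene','grip.png')"
```

```text
travel cm [-0.04  0.12  0.01] twist [0.1 0.1 0.1] | z [0.5315 0.1477 0.0942] [-9.007e+01 -5.000e-02  2.409e+01] [15.6 21.7 -9.2 59.  -0.1 81.5] 0.0622 [0.6 0.2 9.8] [ 0.    0.19 -0.06]
```

View pics/grip.png

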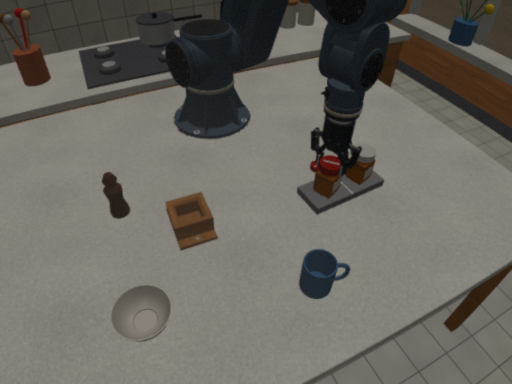

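The fingers are on the red lid at px (330,163), opening 62 mm. Now the straight pull, up and out of the rack.

Call:
step_arm --travel '[[0,-0.3,0],[0,-0.6,0],[0,-0.9,0],[0,-1.2,0],[0,-1.6,0],[0,-2.2,0],[0,-3.5,0],[0,-5,0],[0,-6.5,0],[0,-8,0],[0,-9,0],[0,-9,0],[0,-9,0]]' --twist '[[0,0,0],[0,0,0],[0,0,0],[0,0,0],[0,0,0],[0,0,0],[0,0,0],[0,0,0],[0,0,0],[0,0,0],[0,0,0],[0,0,0],[0,0,0]]' --claw '[5.5,5.5,5.5,5.5,5.5,5.5,5.5,5.5,5.5,5.5,5.5,5.5,5.5]'

```text
clock: 5.15
eef_pos: [0.5311, 0.1478, 0.1837]
eef_rot: [-90.1, -0.0, 24.1]
ft_force: [-1.0, 0.1, -5.7]
opening: 0.0619
```

```bash
python3 - <<'E'
from h import *
to(.4695,-.2398,.185,-2.5)
im,d=shot('scene','lift.png');P=cloud('scene',d)
s=bot.observe()['eef_pos'];r=np.hypot(P[...,0]-s[0],P[...,1]-s[1])
i=im.astype(int)
q=P[(r<.05)&(P[...,2]>.03)&(P[...,2]<.22)&(i[...,0]>i[...,2]*1.7)]
print(len(q),q.min(0),np.percentile(q[:,2],[1,5,50,95]))
e=q[(q[:,2]>.11)&(q[:,2]<.16)]
a=np.radians(24);d=(e[:,:2]-s[:2])*1000@np.array([[np.cos(a),-np.sin(a)],[np.sin(a),np.cos(a)]])
for k,sg in((1,-1),(0,1)):
    f=d[(np.abs(d[:,k]*sg-29)<5)&(np.abs(d[:,1-k])<25)]
    if len(f)>20:
        L=cv2.fitLine(f.astype(np.float32),cv2.DIST_HUBER,0,.01,.01).ravel();print(k,len(f),(24+np.degrees(np.arctan2(L[1],L[0]))+45)%90-45,np.median(f[:,k]))
cv2.imwrite('pics/liftc.png',cv2.resize(im[60:220,240:400],(480,480),interpolation=cv2.INTER_CUBIC)[:,:,::-1])
E
```

```text
travel cm [-21.45  -0.1  -32.87] twist [ 0.1 26.6  0. ] | z [0.5311 0.1478 0.1837] [-9.006e+01 -1.000e-02  2.409e+01] [15.6 18.9  0.1 71.1 -0.1 81.5] 0.0619 [-1.   0.1 -5.7] [ 0.02  0.05 -0.02]
943 [0.50087036 0.11126921 0.10208268] [0.10336618 0.1203611  0.18186083 0.21619524]
1 220 23.057434 -28.48029569779004
0 22 22.623108 29.788989364946612
```

View pics/liftc.png

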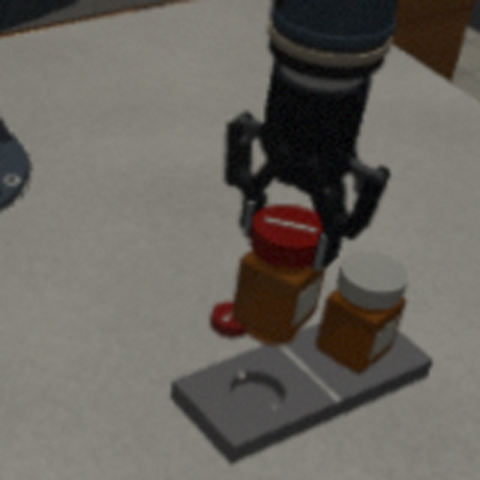

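The jar is out, upright, with its lid on; the white-lidded jar is undisturbed. Carrying it to above the brace.

Call:
step_arm --travel '[[-1.1,0,-1.6],[-3.2,0,-4.9],[-5.4,0,-8.2],[-7.5,0,-11.5],[-9.7,0,-14.8],[-11.8,0,-18.1],[-14,0,-21.4],[-16,0,-24.6],[-18,0,-27.6],[-20,0,-30.6],[-21,0,-32.2],[-21.45,-0.1,-32.87],[-21.45,-0.1,-32.87],[-21.45,-0.1,-32.87],[-21.45,-0.1,-32.87]]' --twist '[[0,1,0],[0,4,0],[0,7,0],[0,10,0],[0,13,0],[0,16,0],[0,19,0],[0,22,0],[0,24,0],[0,25.5,0],[0,26,0],[0,26,0],[0,26,0],[0,26,0],[0,26,0]]' --claw '[5.5,5.5,5.5,5.5,5.5,5.5,5.5,5.5,5.5,5.5,5.5,5.5,5.5,5.5,5.5]'

```text
clock: 7.08
eef_pos: [0.4696, -0.2392, 0.1849]
eef_rot: [-90.0, -0.0, -1.8]
ft_force: [-0.2, 0.2, -4.8]
opening: 0.0618
```

```bash
python3 - <<'E'
from h import *
to(.4695,-.2398,.0942,-1.9)
im,d=shot('scene','over.png');P=cloud('scene',d)
i=im.astype(int);s=bot.observe()['eef_pos']
r=np.hypot(P[...,0]-s[0],P[...,1]-s[1]);z=P[...,2]
e=P[(r<.05)&(z>.125)&(z<.18)&(i[...,0]>i[...,2]*1.7)]
for a0 in(-2.5,):
  a=np.radians(a0);d=(e[:,:2]-s[:2])*1000@np.array([[np.cos(a),-np.sin(a)],[np.sin(a),np.cos(a)]])
  for k,sg in((1,-1),(1,1),(0,1),(0,-1)):
    f=d[(np.abs(d[:,k]*sg-29)<5)&(np.abs(d[:,1-k])<25)]
    if len(f)>20:
        L=cv2.fitLine(f.astype(np.float32),cv2.DIST_HUBER,0,.01,.01).ravel();print(k,sg,len(f),(a0+np.degrees(np.arctan2(L[1],L[0]))+45)%90-45,np.median(f[:,k]))
# brace outer edges from first scene cloud: top face
P=np.load('/tmp/sceneP.npy');c=np.array([.4695,-.2398])
m=(np.abs(P[...,0]-c[0])<.08)&(np.abs(P[...,1]-c[1])<.08)&(P[...,2]>.053)&(P[...,2]<.064)
mm=m.astype(np.uint8);cs,_=cv2.findContours(mm,cv2.RETR_EXTERNAL,cv2.CHAIN_APPROX_NONE)
cc=max(cs,key=cv2.contourArea);print('brace scene',cv2.minAreaRect((plane('scene',cc.reshape(-1,2),.058)[:,:2]*1000).astype(np.float32)))
cv2.imwrite('pics/overc.png',cv2.resize(im[80:280,100:300],(600,600),interpolation=cv2.INTER_CUBIC)[:,:,::-1])
E
```

```text
travel cm [-0.01  9.07 -0.05] twist [0.  0.1 0. ] | z [ 0.4696 -0.2392  0.1849] [-9.005e+01 -2.000e-02 -1.850e+00] [-27.   16.   -3.7  70.2  -0.   64.9] 0.0618 [-0.2  0.2 -4.8] [-0.03 -0.01  0.02]
0 1 150 -2.8615875 29.805941892644263
brace scene ((472.9880676269531, -240.16018676757812), (99.81836700439453, 102.99384307861328), 87.23200225830078)
```

View pics/overc.png

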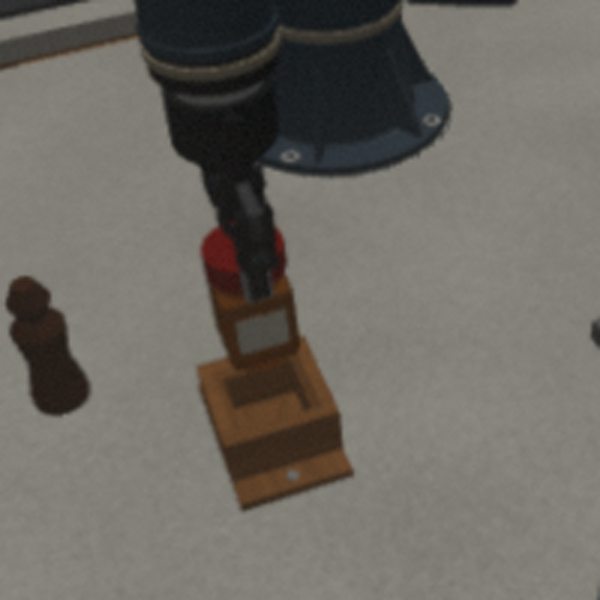

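The jar hangs upright over the brace, yaw −2.9° against the brace's −2.3 to −2.8°. Lowering it past the chamfer, then checking force.

Call:
step_arm --travel '[[0.1,1.5,0],[0.1,3,0],[0.1,4,0],[0.1,4.5,0],[0.1,5,0],[0.1,5.5,0],[0.1,6,0],[0.1,6,0]]' --twist '[[0,0,0],[0,0,0],[0,0,0],[0,0,0],[0,0,0],[0,0,0],[0,0,0],[0,0,0]]' --claw '[5.5,5.5,5.5,5.5,5.5,5.5,5.5,5.5]'

```text
clock: 8.12
eef_pos: [0.4704, -0.2393, 0.1246]
eef_rot: [-90.0, 0.0, -1.9]
ft_force: [0.2, 0.8, -4.7]
opening: 0.0619
```

```bash
python3 -c "
from h import *
to(.4705,-.2398,.0942,-1.9)"
```

```text
travel cm [ 0.01  3.04 -0.05] twist [ 0.  0. -0.] | z [ 0.4704 -0.2393  0.1246] [-90.04   0.    -1.85] [-26.9  17.9 -10.1  62.   -0.   64.9] 0.0619 [ 0.2  0.8 -4.7] [0.04 0.   0.01]
```

Call:
step_arm --travel '[[0,0.4,0],[0,0.8,0],[0,1.2,0],[0,1.6,0],[0,2.0,0],[0,2.3,0],[0,2.6,0],[0,2.6,0]]' --twist '[[0,0,0],[0,0,0],[0,0,0],[0,0,0],[0,0,0],[0,0,0],[0,0,0],[0,0,0]]' --claw '[5.5,5.5,5.5,5.5,5.5,5.5,5.5,5.5]'

```text
clock: 9.12
eef_pos: [0.4703, -0.2392, 0.0984]
eef_rot: [-90.0, 0.0, -1.9]
ft_force: [-0.3, 0.4, -5.0]
opening: 0.0617
```

```bash
python3 -c "
from h import *
to(.4705,-.2398,.0942,-1.9)"
```

```text
travel cm [ 0.02  0.42 -0.06] twist [ 0.  0. -0.] | z [ 0.4703 -0.2392  0.0984] [-9.003e+01  2.000e-02 -1.860e+00] [-26.9  19.  -12.6  58.4  -0.   64.9] 0.0617 [-0.3  0.4 -5. ] [ 0.01  0.03 -0.01]
```

Inside without touching. Now the last 4 mm, until the jar meets the floor.

Call:
step_arm --travel '[[0,0.2,0],[0,0.35,0],[0,0.45,0],[0,0.5,0],[0,0.5,0],[0,0.5,0]]' --twist '[[0,0,0],[0,0,0],[0,0,0],[0,0,0],[0,0,0],[0,0,0]]' --claw '[5.5,5.5,5.5,5.5,5.5,5.5]'

```text
clock: 9.88
eef_pos: [0.4709, -0.2396, 0.0943]
eef_rot: [-90.1, -0.1, -1.9]
ft_force: [-0.8, 0.2, 7.6]
opening: 0.062
```

```bash
python3 -c "
from h import *
to(.4705,-.2398,.0942,-1.9)"
```

```text
travel cm [-0.04  0.01 -0.02] twist [0.1 0.  0.1] | z [ 0.4709 -0.2396  0.0943] [-9.007e+01 -7.000e-02 -1.860e+00] [-26.9  19.2 -13.   57.8  -0.   64.9] 0.062 [-0.8  0.2  7.6] [0.16 0.45 0.01]
```

Jar on the floor: TCP z is back at its grasp height of 0.0943 and the floor is pushing back. Starting to unscrew counter-clockwise (negative tool y), rising a little with the thread.

Call:
step_arm --travel '[[0,0,0],[0,0,0],[0,-0.03,0],[0,-0.06,0],[0,-0.09,0],[0,-0.12,0],[0,-0.12,0]]' --twist '[[0,-5,0],[0,-12,0],[0,-19,0],[0,-26,0],[0,-33,0],[0,-40,0],[0,-40,0]]' --claw '[5.5,5.5,5.5,5.5,5.5,5.5,5.5]' --squeeze 120

```text
clock: 10.75
eef_pos: [0.4709, -0.2398, 0.0958]
eef_rot: [-90.1, 0.0, 38.1]
ft_force: [-2.8, -0.8, 2.7]
opening: 0.0619
```

```bash
python3 - <<'E'
from h import *
to(.4709,-.2396,.0942,105)
im,d=shot('scene')
t,d2=shot('top')
o=np.zeros((480,800,3),np.uint8);o[:480,:480]=cv2.resize(im[130:250,130:250],(480,480),interpolation=cv2.INTER_CUBIC);o[:320,480:]=cv2.resize(t[170:250,270:350],(320,320),interpolation=cv2.INTER_CUBIC)
cv2.imwrite('pics/turn.png',o[:,:,::-1])
E
```

```text
travel cm [0.01 0.16 0.02] twist [  0.1 -66.9  -0.1] | z [ 0.4709 -0.2398  0.0958] [-9.014e+01  1.000e-02  3.810e+01] [-26.9  19.1 -12.9  57.9  -0.1  24.9] 0.0619 [-2.8 -0.8  2.7] [-0.36  0.56 -0.  ]
```

View pics/turn.png

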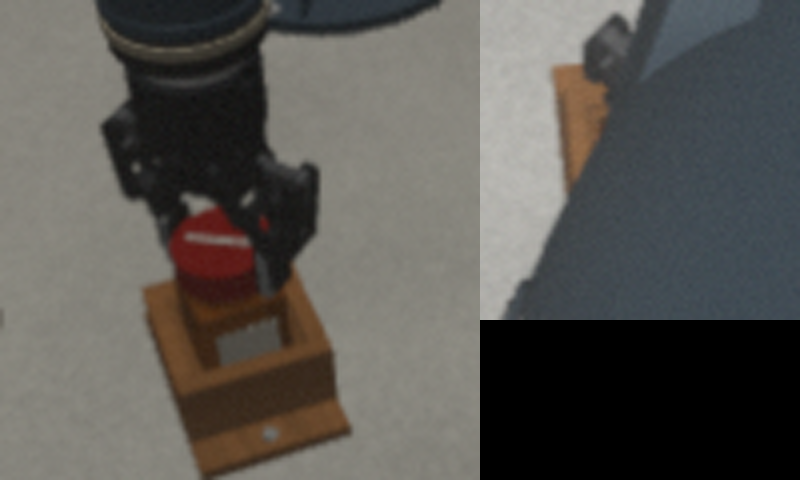

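```bash
python3 -c "
from h import *
p=plane('scene',[[176.25,189.25],[192.5,190.5]],.127);d=p[1]-p[0];print(p,np.degrees(np.arctan2(d[1],d[0])))"
```

```text
[[ 0.45942471 -0.25829099  0.127     ]
 [ 0.48054461 -0.22349618  0.127     ]] 58.742909557203845
```

The jar sits in the pocket and the lid has turned with the fingers: the bar is at 58.7° against 57° expected. Turning the remaining 67°.

Call:
step_arm --travel '[[0,-0.02,0],[0,-0.05,0],[0,-0.08,0],[0,-0.11,0],[0,-0.14,0],[0,-0.17,0],[0,-0.2,0],[0,-0.2,0],[0,-0.2,0],[0,-0.2,0],[0,-0.2,0]]' --twist '[[0,-7,0],[0,-14,0],[0,-21,0],[0,-28,0],[0,-35,0],[0,-42,0],[0,-49,0],[0,-56,0],[0,-63,0],[0,-67,0],[0,-67,0]]' --claw '[5.5,5.5,5.5,5.5,5.5,5.5,5.5,5.5,5.5,5.5,5.5]'

```text
clock: 12.22
eef_pos: [0.4712, -0.24, 0.0983]
eef_rot: [-90.1, 0.2, 104.9]
ft_force: [-3.4, 1.1, 8.4]
opening: 0.0619
```

```bash
python3 - <<'E'
from h import *
to(.4709,-.2396,.0942,105)
im,d=shot('scene')
o=cv2.resize(im[130:250,130:250],(480,480),interpolation=cv2.INTER_CUBIC)
cv2.imwrite('pics/turn2.png',o[:,:,::-1])
E
```

```text
travel cm [0.05 0.41 0.02] twist [ 0.1 -0.1 -0.2] | z [ 0.4712 -0.24    0.0983] [-90.09   0.16 104.89] [-27.   19.  -12.6  58.2  -0.1 -41.8] 0.0619 [-3.4  1.1  8.4] [ 0.06  0.84 -0.06]
```

View pics/turn2.png

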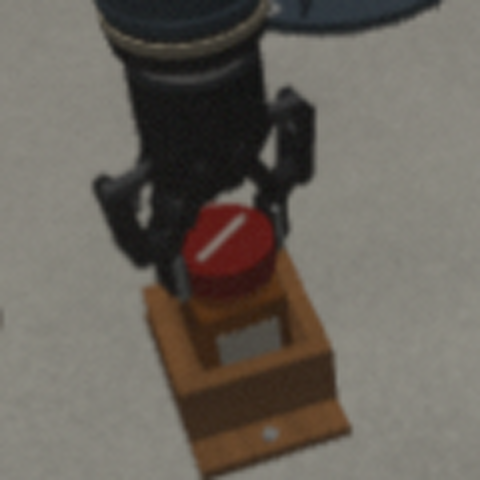

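Call:
step_arm --travel '[[0,-0.2,0],[0,-0.4,0],[0,-0.6,0],[0,-0.6,0]]' --twist '[[0,0,0],[0,0,0],[0,0,0],[0,0,0]]' --claw '[5.5,5.5,5.5,5.5]'

```text
clock: 12.78
eef_pos: [0.4714, -0.24, 0.1044]
eef_rot: [-90.1, 0.2, 104.8]
ft_force: [0.3, 0.0, -1.2]
opening: 0.0617
```

```bash
python3 - <<'E'
from h import *
p=plane('scene',[[130+198/4,130+262/4],[130+243/4,130+217/4]],.129);d=p[1]-p[0];print(np.degrees(np.arctan2(d[1],d[0])))
to(.4709,-.2396,.125,105)
E
```

```text
125.06276035933661
travel cm [ 0.04 -2.06  0.04] twist [ 0.1 -0.2 -0.2] | z [ 0.4714 -0.24    0.1044] [-90.11   0.17 104.84] [-26.9  18.7 -12.1  59.   -0.1 -41.8] 0.0617 [ 0.3  0.  -1.2] [-0.07  0.05 -0.05]
```

Force is −1.2 N, which is just the lid's weight, so it is free. Lifting to about 27 mm above the mouth.

Call:
step_arm --travel '[[0,-0.4,0],[0,-0.9,0],[0,-1.4,0],[0,-2,0],[0,-2.6,0],[0,-3.1,0],[0,-3.2,0],[0,-3.2,0],[0,-3.2,0],[0,-3.2,0]]' --twist '[[0,0,0],[0,0,0],[0,0,0],[0,0,0],[0,0,0],[0,0,0],[0,0,0],[0,0,0],[0,0,0],[0,0,0]]' --claw '[5.5,5.5,5.5,5.5,5.5,5.5,5.5,5.5,5.5,5.5]'

```text
clock: 14.02
eef_pos: [0.4713, -0.2399, 0.1363]
eef_rot: [-90.1, 0.2, 104.8]
ft_force: [0.5, -0.1, -1.5]
opening: 0.0617
```

```bash
python3 - <<'E'
from h import *
to(.4709,-.2396,.1364,105)
im,d=shot('scene')
o=cv2.resize(im[130:250,130:250],(480,480),interpolation=cv2.INTER_CUBIC)
cv2.imwrite('pics/off.png',o[:,:,::-1])
E
```

```text
travel cm [ 0.04 -0.01  0.03] twist [ 0.1 -0.2 -0.2] | z [ 0.4713 -0.2399  0.1363] [-90.1    0.16 104.83] [-26.9  17.5  -9.   63.4  -0.1 -41.8] 0.0617 [ 0.5 -0.1 -1.5] [-0.    0.03  0.01]
```

View pics/off.png

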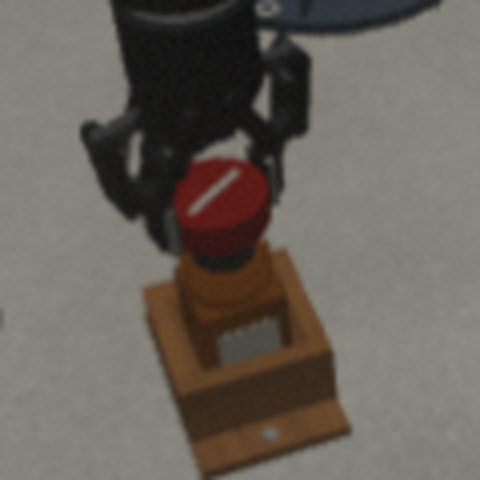

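The lid (crop px (222,205)) is held level above the jar. The jar's label is at the same pixels as before the lift, so it has not moved in the brace. Handing in.

```bash
python3 -c "
from plant import bot;print(bot.job_done())"
```

```text
the job is handed in; nothing more can be done
None
```

I pulled the red-lidded jar out of the rack by its lid and set it down in the brace. I then unscrewed the lid about 107° counter-clockwise, lifted it off, and handed in with it held level above the mouth. The run took about 14 s of the 58 s allowed, and I viewed 10 pictures.

**Jar in the brace:** on set-down the tool was back at its grasp height (0.0943 m against 0.0942 m) with about 12 N of floor reaction. The jar's label stayed at the same pixels through the turn and the lift.

**Lid turn:** the white bar measured 125° after the turn, against 124° expected, so the lid did not slip in the fingers.

**Lid held clear:** the wrist force at the end was −1.5 N, which is the lid's weight alone. By tool height, the rim is about 27 mm above the mouth and the lid is level to within 0.2°.

**Disagreement:** the two cameras put the brace centre 3.5 mm apart in x (0.4695 m from the top view, 0.473 m from the scene view). I aimed at 0.4705 m, and the jar went in with no side force.

**Not measured:** I did not measure the other objects again at the end. The white-lidded jar looked undisturbed in the picture taken after the lift from the rack.

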